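# Load the calibration stack and hold the sprung lamp arm over it

### The arm

A 6-joint arm with a two-finger parallel gripper is mounted at the origin on the work surface. World frame = base frame: x ahead of the robot, y to its left, z up, the work surface at z = 0. Lengths are in mm, angles in rad, forces in N, time in s.
With the tool pointing down it reaches from about 350 to 850 mm from the base axis. Payload 8.1 kg.
Tool frame: the origin (TCP) lies midway between the tips of the shut fingers; the grasp point (between the pads) lies 19 mm behind it; z points along the fingers, y is the line along which they close (so a half turn about z gives the same grasp; the last joint's range is limited). The gripper opens to 85 mm and grips with 20 to 120 N. Pads are 22 mm wide; open, the fingers measure 114 mm over their backs; the gripper's body (76 mm by 85 mm) begins 54 mm behind the grasp point. The pads swing forward as they close: fully open they stand 13 mm farther back than shut.
Start: joints at [-1.223, 0.13, 1.488, -0, 1.523, -0.085], TCP at [251.668, -544.673, 231.292] pointing down, gripper open.
Joint ranges: [-2.96, 2.96], [-0.89, 2.26], [0.02, 2.5], [-1.34, 4.48], [0, 2.73], [-2.66, 2.66]. Speed limits (rad/s): [2.39, 2.39, 2.79, 3.14, 3.14, 3.14].

### API

Orientations are given as a rotation vector (axis times angle).
In Python, from workcell import arm, vision, workorder gives the robot as it stands (arm), with the cameras (vision) and the job (workorder).
- The arm moves only by the tool shift_gripper, called after "Emit:" by a JSON object that holds its "fn" and its "kwargs", one argument or row to a line. Schema: {"type":"object","properties":{"segments":{"type":"array","items":{"type":"array","prefixItems":[{"type":"array","items":{"type":"number"},"minItems":3,"maxItems":3},{"type":"number"}],"minItems":2,"maxItems":2},"minItems":1,"maxItems":20},"aperture":{"type":"number"},"force":{"type":"number"},"only":{"type":"string"},"quiet":{"type":"boolean"},"lines":{"type":"string"}},"required":["segments"],"additionalProperties":false}. segments is a list of rows, 1 to 20 of them, each written [[dx, dy, dz], turn]: dx, dy, dz in mm, then a turn about the tool's z in rad; each row is the pose to reach, as a shift and turn from the pose commanded when the call began, along the tool's axes at that moment; what a row does not reach only later rows make up. A row lasts 1/10 s, in which the tool goes at most 50 mm and 0.15 rad, less where a joint would pass 70% of its speed; a pose out of reach is approached as far as the arm can. aperture is the opening from 0.0 (shut) to 1.0 (fully open), set as the call begins (left out keeps the last). The fingers move at their own pace and stop on an object; force is the grip in N (left out, the last holds). Time passes only in rows, so rows that do not move let the fingers close. The tool returns the time, the measured TCP pose, the force, the opening and the grip force at its end. only (a regular expression) keeps the lines of the reply that match it, lines (a string "A,B") keeps lines A to B, and quiet returns only ok. Input that does not fit is refused with a message, and nothing moves.
- arm.state(): the state, without advancing time (a new reading comes with each control period).
- vision.snapshot(name): name is "side" or "top"; returns the picture (420x560x3 uint8, red, green, blue); there is no depth.
- vision.camera_params(name): a dict with "fx", "fy", "cx", "cy" (pixels), "rvec" (rotation vector, rad) and "tvec" (3), from world to camera coordinates, as OpenCV has them. Camera axes: x right, y down, z forward; pixel columns grow to the right and rows downward; lengths in mm; the calibration is good to about 2 mm. A picture is of the moment at which its call begins. camera_params takes no time and is no camera call.
- workorder.close_job(): hands the job in; it is judged then, once.
The state is a dict: "clock": time; "qpos": joint angles; "dq": joint speeds; "joint_torque": joint torques, N m; "position": TCP position; "ee_rot": TCP orientation; "contact_force": force on the tool from outside, world axes, zero at the start; "torque": the same for the moment, N m; "grip_width": opening from 0.0 (shut) to 1.0 (fully open); "finger_force": force on a finger pad.
Only numpy, scipy, OpenCV 4.12 (cv2) and the standard library are available. Lean on these libraries where they do the work, as an engineer would, in place of code of your own. Each camera call takes 0.05 s, during which the arm holds its last target. There are 200 camera calls.

### The job

Set up the calibration measurement: lay the white ceramic disc flat and centred on the round stage of the measuring stand, then the small solid metal disc flat and centred on top of it, setting each down gently without dropping it, and leaving all the other things on the bench where they are. Then swing the stand's sprung lamp arm (its upright post is the handle) round against its spring, all the way to its end stop so that the lamp stands over the stack, and keep holding it there with the fingers: the job finishes while you hold the arm at the stop, because it springs back when let go.

Things in the scene. Friction and masses are not known exactly. Their poses are not given: they have to be found in the camera images.
- tile_disc: white ceramic solid disc, 54 mm diameter, 14 mm thick, about 80 g, lying flat on the bench; origin at the centre of its underside, z up
- puck_disc: plain steel solid disc, 36 mm diameter, 12 mm thick, about 90 g, lying flat on the bench; origin at the centre of its underside, z up
- stage_top (a point): centre of the top face of the stand's round stage: dark steel, 90 mm diameter, level, no rim, 30 mm above the bench. The stand is fixed: a grey base plate (250 x 90 x 12 mm) with the stage near one end and the pivot post 130 mm from it. Axes: x points level from stage centre to pivot post, y level to the left of that, z up
- pivot (a point): point on the vertical pivot axis of the lamp arm, 90 mm above the bench, 130 mm from the stage centre along the stand's x; axes as for stage_top. The pivot's drum here is 44 mm in diameter, 108 mm tall overall; under it is a collar 80 mm in diameter, 66 to 76 mm above the bench
- lamp_post (a point): upright round steel post to take the lamp arm by: 16 mm diameter, free from 101 to 148 mm above the bench; this point is on its axis at 124 mm, 130 mm from the pivot axis. Under it the grey lamp head (48 mm diameter, 75 to 101 mm above the bench), joined to the pivot by a level aluminium bar 14 mm wide, 84 to 96 mm above the bench. x points from post to pivot, z up
- lamp_arm (a joint): swing of the lamp arm about the vertical pivot axis, rad: 0 parked (the spring brings it back there), 1.2 at its end stop with lamp head and post straight above the stage centre. Grows counter-clockwise seen from above. The spring gives about 0.27 N m at 0 and 0.81 N m at 1.2, so 2 to 6 N at the post
- lens_ring: bystander: steel ring, open in the middle, 54 mm outer and 34 mm inner diameter, 10 mm thick, lying flat among the discs; origin at the centre of its underside
- vial_a: bystander: glass sample vial with white cap, 24 mm diameter, 50 mm tall, standing; origin at the centre of its underside
- vial_b: bystander: glass sample vial with white cap, 24 mm diameter, 50 mm tall, standing; origin at the centre of its underside
- vial_c: bystander: glass sample vial with white cap, 24 mm diameter, 50 mm tall, standing; origin at the centre of its underside
- marker: bystander: red marker pen with black cap, lying, 130 mm long along its x, 17 mm thick; origin at its middle underneath
- tape_roll: bystander: cardboard roll lying flat, 90 mm diameter, 24 mm high; origin at the centre of its underside

How it is judged (in metres and radians):
On the way, in this order (a step that is already met when the one before it is completed fails the run):
1. the white ceramic disc lies flat, centred on the stage and let go (horizontal distance between tile_disc and stage_top below 0.008 m and z of tile_disc in the frame of stage_top between -0.003 and 0.003 m and angle between tile_disc's own z axis and vertical below 0.08 rad and contact force between the fingers and tile_disc below 0.1 N and linear speed of tile_disc below 0.02 m/s), for 0.2 s.
2. the small metal disc lies flat, centred on the ceramic disc and let go (all of step 1 and horizontal distance between puck_disc and tile_disc below 0.008 m and z of puck_disc in the frame of stage_top between 0.011 and 0.017 m and angle between puck_disc's own z axis and vertical below 0.08 rad and contact force between the fingers and puck_disc below 0.1 N and linear speed of puck_disc below 0.02 m/s), for 0.2 s.
3. the lamp arm is held at its end stop by the fingers, over the stack (all of step 2 and value of joint lamp_arm above 1.15 rad and velocity of joint lamp_arm between -0.1 and 0.1 rad/s and contact force between the fingers and lamp_arm above 2 N), for 0.3 s.
At the end, for the whole second after the job is handed in: Through the last second the fingers hold the lamp arm at its end stop (joint above 1.15 of 1.2 rad, pressed with over 2 N, still); ceramic disc flat on the stage within 8 mm of its centre, metal disc flat on it within 8 mm of its centre, both at rest and not touched by the fingers (all of step 3); the arm keeps its last pose, push and grip.
It fails at once if a disc is dropped or thrown (faster than 0.7 m/s while out of the fingers, a fall of some 25 mm) ((contact force between the fingers and tile_disc below 0.1 N and linear speed of tile_disc above 0.7 m/s) or (contact force between the fingers and puck_disc below 0.1 N and linear speed of puck_disc above 0.7 m/s)).
It fails at once if another thing on the bench is moved by more than 30 mm or a vial is knocked over (distance of any of lens_ring, vial_a, vial_b, vial_c, marker, tape_roll from where it was at the start of the episode above 0.03 m or angle between any of vial_a, vial_b, vial_c's own z axis and vertical above 0.6 rad).
It also fails if it takes over 64 s, if anything falls off the work surface, if the arm or the gripper's body presses on something with over 40 N, if the wrist force passes 120 N, or if a joint passes its speed limit or range.

## Working session

There is one attempt and no reset: what is moved stays moved. The work goes in short steps, Python scripts to look and compute and a tool call to move; the robot and the scene stay as the last step left them, time stands still between calls to the robot, and variables do not carry over. Pictures are saved under pics/ and viewed, at most 10 in all, crops included, and the job is handed in when it is done.

```bash
ls; mkdir -p pics; python3 - <<'E'
from workcell import arm, vision, workorder
import cv2
for n in("top","side"):
    im=vision.snapshot(n); cv2.imwrite(f"pics/{n}0.png",im[:,:,::-1]); print(vision.camera_params(n))
s=arm.state(); print(s)
E
```

```text
pics
workcell.py
{'fx': 448.75855237816074, 'fy': 448.75855237816074, 'cx': 275.04973434558474, 'cy': 210.01531437586465, 'rvec': array([ 2.20266488, -2.15096312,  0.1046168 ]), 'tvec': array([ 45.395328  , 575.41108539, 957.29732678])}
{'fx': 378.94580780056305, 'fy': 378.94580780056305, 'cx': 285.0662743097842, 'cy': 204.5967059697757, 'rvec': array([ 0.74687578, -2.35427606,  1.4137692 ]), 'tvec': array([476.93467482, 251.83699504, 625.67109409])}
{'clock': 0.1, 'qpos': array([-1.22338445e+00,  1.31125487e-01,  1.48914943e+00,  5.97587056e-06,
        1.52300995e+00, -8.54265182e-02]), 'dq': array([ 1.79962615e-04, -1.65207554e-03, -3.08730201e-03, -8.46259282e-04,
        4.55181242e-04,  5.16016016e-05]), 'joint_torque': array([ 1.26074301e-03, -5.70953143e+01, -5.01941729e+01, -1.45682402e-04,
        8.22689908e-03, -1.29852433e-04]), 'position': array([ 251.50956412, -544.20046395,  230.33703879]), 'ee_rot': array([-3.06666829e+00, -6.74245052e-01,  3.37723544e-04]), 'contact_force': array([-0.05411088,  1.03605157,  0.00702765]), 'torque': array([ 0.0255987 , -0.02626232, -0.00327275]), 'finger_force': 0.0, 'grip_width': 1.0005008048870652}
```

View pics/top0.png

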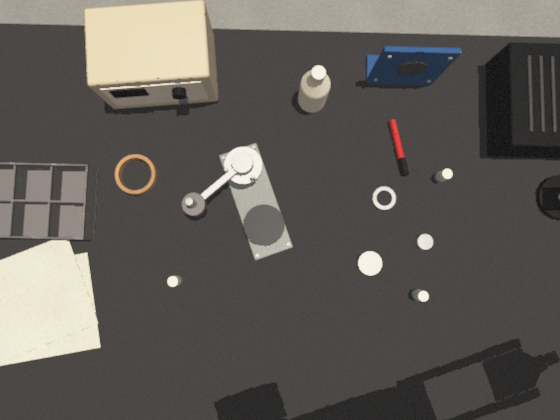

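View pics/side0.png

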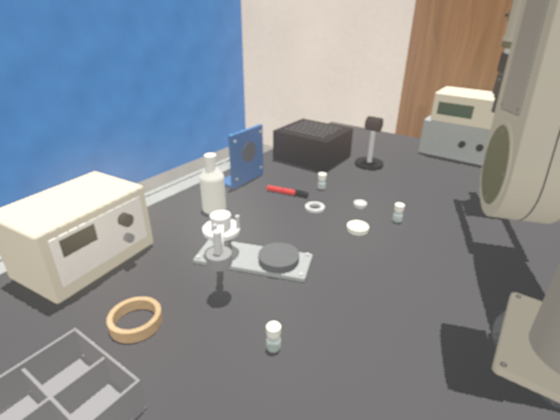

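The top view shows the tile at about (370,263), the puck at (425,242), the lens ring at (384,198), the stage at (264,225), the pivot at (242,165) and the lamp post at (190,203). The vials are near (443,176), (420,296) and (174,282). The side view agrees: tile (358,228), puck (360,204), stage (279,256).

```bash
cat > h.py <<'E'
import numpy as np, cv2
from workcell import arm, vision, workorder
from scipy.spatial.transform import Rotation as R
def ray(n,uv,z):
    c=vision.camera_params(n); M=R.from_rotvec(c["rvec"]).as_matrix(); o=-M.T@c["tvec"]
    d=M.T@np.array([(uv[0]-c["cx"])/c["fx"],(uv[1]-c["cy"])/c["fy"],1]); return (o+d*(z-o[2])/d[2])
def proj(n,p):
    c=vision.camera_params(n); q=R.from_rotvec(c["rvec"]).apply(p)+c["tvec"]; return np.array([c["fx"]*q[0]/q[2]+c["cx"],c["fy"]*q[1]/q[2]+c["cy"]])
def blob(g,seed,r,lo,hi):
    "ellipse of the contour of lo<=g<=hi nearest seed, in a window of r px"
    x,y=seed; x0,y0=max(x-r,0),max(y-r,0); w=g[y0:y+r,x0:x+r]; m=cv2.inRange(w,lo,hi)
    m=cv2.morphologyEx(m,cv2.MORPH_OPEN,np.ones((3,3)))
    cs,_=cv2.findContours(m,cv2.RETR_EXTERNAL,cv2.CHAIN_APPROX_NONE)
    c=max(cs,key=cv2.contourArea)+np.array([x0,y0]); e=cv2.fitEllipse(c); return np.array(e[0]),np.array(e[1])+1
def todelta(s,p):
    return R.from_rotvec(s["ee_rot"]).inv().apply(np.array(p)-s["position"])
E
python3 - <<'E'
from h import *
np.set_printoptions(precision=1,suppress=True)
T=cv2.imread("pics/top0.png");S=cv2.imread("pics/side0.png")
gt=cv2.cvtColor(T,6);gs=cv2.cvtColor(S,6)
for n,st,ss,z,lo in(("tile",(370,263),(358,228),14,130),("puck",(425,242),(360,204),12,110),("ring",(384,198),(315,207),10,110)):
    for v,g,sd in(("top",gt,st),("side",gs,ss)):
        c,a=blob(g,sd,20 if v=="top" else 16,lo,255); print(n,v,c,a,ray(v,c,z))
        if v=="top": print("   diam mm",np.linalg.norm(ray(v,c+[a.mean()/2,0],z)-ray(v,c-[a.mean()/2,0],z)))
print(gt[225,225:305:3],gt[185:270:3,264]); print(gs[256,235:315:3])
for n,p,z in(("va",(447,174),50),("vb",(423,296),50),("vc",(173,281),50),("pivot",(242,161),108),("post",(189,202),148),("stage",(264,225),30),("m1",(394,122),10),("m2",(405,173),10)): print(n,ray("top",p,z))
print(ray("side",(279,254),30), [ray(v,(vision.camera_params(v)['cx'],vision.camera_params(v)['cy']),0) for v in("top","side")])
big=cv2.resize(T[130:310,140:460],None,fx=2.5,fy=2.5,interpolation=cv2.INTER_CUBIC); big=cv2.convertScaleAbs(big,alpha=1.5,beta=20);cv2.imwrite("pics/crop.png",big)
E
```

```text
tile top [369.8 262.9] [25.  25.6] [ 463.6 -151.9   14. ]
   diam mm 55.615161768406104
tile side [357.3 227. ] [18.8 26.1] [ 459.2 -142.9   14. ]
puck top [425.  241.3] [17.  17.3] [ 513.9 -274.4   12. ]
   diam mm 38.09788557973711
puck side [359.5 203.5] [37.7 37.7] [ 509.8 -265.7   12. ]
ring top [383.9 197.6] [24.4 24.9] [ 609.4 -183.7   10. ]
   diam mm 55.17769154795678
ring side [315.5 207.6] [34.1 38.6] [ 599.4 -175.    10. ]
[ 73  75  77  76  75  75 101 102 105 105 103 103 108 104 104 104 108 105
 107 108 127  74  74  75  73  76  74] [181 180 180 180 181 179 174 106 106 106 103 106 107 107 106 105 105 109
 108 105 132 185 188 186 114  73  71  73  71]
[150 206 227 226 225 225 224 221 156 154 155 155 156 154 156 155 154 156
 154 155 154 165 226 223 205 221 134]
va [ 658.9 -310.1   50. ]
vb [ 397.7 -256.5   50. ]
vc [416.8 270.3  50. ]
pivot [664.8 128.7 108. ]
post [574.5 225.  148. ]
stage [540.5  82.3  30. ]
m1 [ 782.9 -206.5   10. ]
m2 [ 666.2 -231.1   10. ]
[538.7  83.8  30. ] [array([576.6,  58.9,   0. ]), array([ 687.7, -155. ,    0. ])]
```

View pics/crop.png

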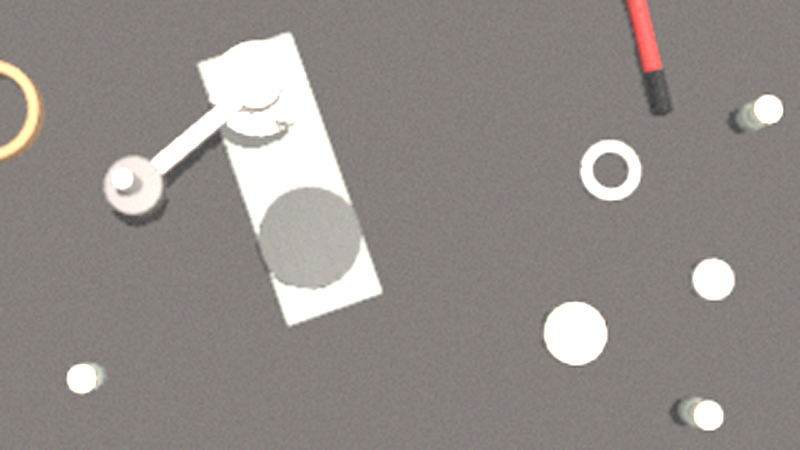

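The crop shows the tile, the ring and the puck well separated. The stage is a grey circle at about (264,225) in full-image pixels, and the parked arm's post is at (189,202). I'll refine the side view and the stage.

```bash
python3 - <<'E'
from h import *
np.set_printoptions(precision=1,suppress=True)
T=cv2.imread("pics/top0.png");S=cv2.imread("pics/side0.png")
gt=cv2.cvtColor(T,6);gs=cv2.cvtColor(S,6)
print("levels",gs[228,335:385:2],gs[204,345:378:2],gs[218:242,358])
c,a=blob(gt,(264,225),30,92,122); p=ray("top",c,30); print("stage",c,a,p,np.linalg.norm(ray("top",c+[a.mean()/2,0],30)-ray("top",c-[a.mean()/2,0],30)))
print("stage levels side",gs[240:275,279])
for lo,hi in((40,120),(60,100)):
  try: c,a=blob(gs,(279,258),28,lo,hi);print(c,a,ray("side",c,30))
  except Exception as e: print(e)
for n,p in(("tile",(463.6,-151.9,14)),("puck",(513.9,-274.4,12)),("stage",p)): print(n,proj("side",p))
# base plate edge via min area rect (bright region)
m=cv2.inRange(gt,135,255); m[:135]=0; m[265:]=0; m[:,:215]=0; m[:,300:]=0
pts=cv2.findNonZero(m)
q=np.array([ray("top",u,12)[:2] for u in pts[:,0,:]],np.float32)
print(cv2.minAreaRect(q))
E
```

```text
levels [130 128 129 129 128 129 173 240 255 255 255 255 255 255 255 255 254 171
 126 128 128 130 128 128 128] [128 128 128 129 150 211 243 251 254 252 237 157 127 128 128 127 128] [131 182 243 255 255 255 255 255 255 255 255 255 255 242 205 194 189 170
 143 129 128 129 130 129]
stage [263.6 224.6] [40.4 40.9] [541.4  83.3  30. ] 88.38285170786858
stage levels side [129 133 142 151 155 155 155 155 155 155 154 154 155 154 154 154 154 156
 156 155 152 154 152 154 154 154 143 120 107 105 105 103 110 129 146]
[277.8 266.6] [12.  31.8] [515.2 120.9  30. ]
max() iterable argument is empty
tile [357.2 225. ]
puck [359.5 201.9]
stage [278.1 253.5]Traceback (most recent call last):
  File "<stdin>", line 15, in <module>
  File "h.py", line 5, in ray
    c=vision.camera_params(n); M=R.from_rotvec(c["rvec"]).as_matrix(); o=-M.T@c["tvec"]
ValueError: time passes only in moves, steps and waits
```

```bash
sed -i 's/^def ray/P={n:vision.camera_params(n) for n in("top","side")}\ndef ray/; s/c=vision.camera_params(n)/c=P[n]/' h.py; python3 - <<'E'
from h import *
np.set_printoptions(precision=1,suppress=True)
T=cv2.imread("pics/top0.png");S=cv2.imread("pics/side0.png")
gt=cv2.cvtColor(T,6);gs=cv2.cvtColor(S,6)
for n,sd,z,lo,hi,r in(("tile",(358,226),14,218,255,18),("puck",(360,203),12,200,255,12),("stage",(278,253),30,151,158,24)):
  c,a=blob(gs,sd,r,lo,hi);print(n,c,a,ray("side",c,z))
m=cv2.inRange(gt,135,255); m[:135]=0; m[265:]=0; m[:,:215]=0; m[:,300:]=0
q=np.array([ray("top",u,12)[:2] for u in cv2.findNonZero(m)[:,0,:]],np.float32)
q=q[(q[:,0]<600)]; print(cv2.minAreaRect(q), cv2.boxPoints(cv2.minAreaRect(q)))
# lamp head & drum
for n,sd,z,lo,r in(("posttop",(189,202),148,170,7),("drumtop",(243,161),108,200,14)):
  c,a=blob(gt,sd,r,lo,255);print(n,c,a,ray("top",c,z))
print(gt[202,178:206],gt[158,225:262]);
E
```

```text
tile [357.5 225.6] [12.1 22.5] [ 461.7 -149.8   14. ]
puck [359.9 202.3] [ 6.9 13.6] [ 511.9 -273.    12. ]
stage [278.4 254. ] [22.8 38.7] [539.8  84.5  30. ]
((546.6665649414062, 84.88749694824219), (142.6461944580078, 87.73193359375), 20.76523208618164) [[464.4 100.6]
 [495.5  18.6]
 [628.9  69.2]
 [597.8 151.2]]
posttop [188.5 200.9] [7.7 8.6] [576.5 226.  148. ]
drumtop [242.4 160.7] [30.4 31.4] [665.5 127.9 108. ]
[ 76  72  72 100 133 149 150 188 219 222 225 230 233 233 199 115 110 109
 124 146 156 156 152 156 157 155 127  73] [216 238 240 240 240 240 236 231 234 236 238 239 238 237 237 239 239 239
 238 239 241 241 241 241 240 240 236 234 242 242 242 242 242 241 242 230
 158]
```

Stage, base-plate direction (20.8°), pivot and post agree with the given sizes. The targets are tile (462.7,-150.9), puck (513,-273.7) and stage (540.6,83.9). First I'll compute the shifts in tool axes.

```bash
cat > d.py <<'E'
from h import *; import sys
np.set_printoptions(precision=1,suppress=True)
s=arm.state(); print(s["clock"],s["position"],s["ee_rot"])
for p in sys.argv[1:]: print(p,todelta(s,eval(p)))
E
python3 d.py [462.7,-150.9,60] [462.7,-150.9,-1]
```

Emit:
{"fn": "shift_gripper", "kwargs": {
  "segments": [
    [[15,-11,5],0],
    [[45,-34,20],0],
    [[80,-60,40],0],
    [[115,-87,60],0],
    [[150,-113,80],0],
    [[185,-140,100],0],
    [[220,-166,120],0],
    [[255,-192,135],0],
    [[290,-218,150],0],
    [[320,-240,160],0],
    [[345,-259,168],0],
    [[356,-268,170],0],
    [[357,-268,171],0],
    [[357,-268,171],0]
  ],
  "aperture": 1.0
}}

```text
clock: 1.5
position: [463.2, -152.2, 60.4]
ee_rot: [3.068, 0.675, -0.001]
contact_force: [-0.1, -1.5, 0.3]
grip_width: 1.003
finger_force: 0.0
```

```bash
python3 d.py [462.7,-150.9,-1]
```

```text
1.5 [ 463.2 -152.2   60.4] [ 3.1  0.7 -0. ]
[462.7,-150.9,-1] [ 0.1 -1.4 61.4]
```

Emit:
{"fn": "shift_gripper", "kwargs": {
  "segments": [
    [[0,-1,15],0],
    [[0,-1,35],0],
    [[0,-1,50],0],
    [[0,-1,58],0],
    [[0,-1,61],0],
    [[0,-1,61],0]
  ]
}}

```text
clock: 2.1
position: [462.8, -151.4, -0.5]
ee_rot: [3.069, 0.673, -0.0]
contact_force: [0.6, -0.5, 0.2]
grip_width: 0.995
finger_force: 0.0
```

Emit:
{"fn": "shift_gripper", "kwargs": {
  "segments": [
    [[0,0,0],0],
    [[0,0,0],0],
    [[0,0,0],0],
    [[0,0,0],0],
    [[0,0,0],0],
    [[0,0,0],0],
    [[0,0,0],0],
    [[0,0,0],0]
  ],
  "aperture": 0.0,
  "force": 50
}}

```text
clock: 2.9
position: [463.8, -151.2, 0.7]
ee_rot: [3.067, 0.675, 0.002]
contact_force: [-2.9, 0.2, 8.2]
grip_width: 0.606
finger_force: 51.1
```

Emit:
{"fn": "shift_gripper", "kwargs": {
  "segments": [
    [[0,0,-5],0],
    [[0,0,-20],0],
    [[0,0,-45],0],
    [[0,0,-70],0],
    [[0,0,-85],0],
    [[0,0,-90],0],
    [[0,0,-90],0]
  ]
}}

```text
clock: 3.6
position: [463.6, -150.9, 90.2]
ee_rot: [3.067, 0.675, 0.002]
contact_force: [0.1, -0.3, -1.0]
grip_width: 0.603
finger_force: 52.2
```

```bash
python3 d.py [540.6,83.9,75] [540.6,83.9,30.7]; python3 - <<'E'
from h import *
a=[vision.snapshot(n) for n in("top","side")]
cv2.imwrite("pics/l.png",np.hstack([a[0][150:350,270:470],a[1][130:330,260:460]])[:,:,::-1].repeat(2,0).repeat(2,1))
E
```

```text
3.6 [ 463.6 -150.9   90.2] [3.1 0.7 0. ]
[540.6,83.9,75] [ 168.4 -180.9   15.1]
[540.6,83.9,30.7] [ 168.4 -180.9   59.4]
```

View pics/l.png

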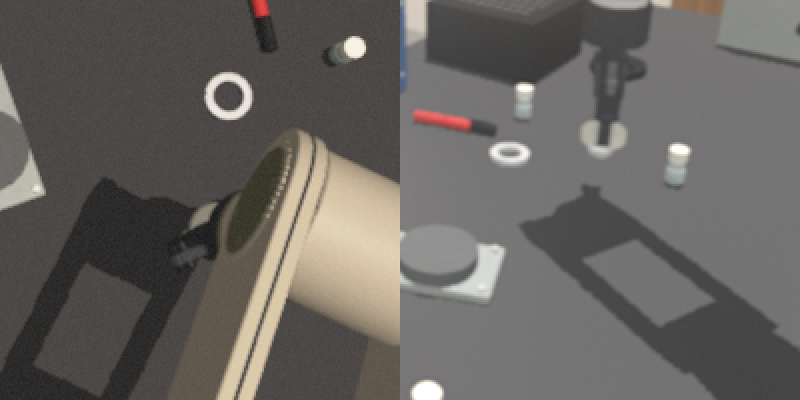

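The tile is held level between the fingers, centred at about (361.5,198) in the side view. The ring, puck and vials are undisturbed. I'll measure its offset in the hand.

```bash
python3 - <<'E'
from h import *
np.set_printoptions(precision=1,suppress=True)
im=cv2.cvtColor(vision.snapshot("side"),cv2.COLOR_RGB2GRAY)
w=im[186:212,342:382]; m=cv2.inRange(w,150,255); ys,xs=np.nonzero(m); print(w[8:16,::2])
p=[ray("side",(342+x,199),103.5) for x in(xs.min(),xs.max()+1)]; print(xs.min()+342,xs.max()+343,ys.min()+186,ys.max()+187,p,(p[0]+p[1])/2)
print(proj("side",(463.6,-150.9,103.5)),proj("side",(463.6,-150.9,89.5)))
E
```

```text
[[117 117 117 116 140 173 175 173 153  90  73  86 152 175 172 146 118 117
  117 116]
 [116 117 116 116 142 173 175 172 150  85  68  88 157 174 175 159 120 116
  116 116]
 [117 118 117 116 145 173 175 172 147  81  68  91 160 173 175 165 124 117
  117 118]
 [116 116 117 116 146 172 176 173 143  78  66  96 162 174 175 168 124 115
  116 117]
 [117 117 116 116 146 172 176 172 141  77  69 100 162 176 177 167 123 116
  116 116]
 [118 117 117 116 144 172 176 172 138  76  70 104 165 179 179 165 121 116
  116 117]
 [118 118 117 117 136 169 177 172 136  72  68 109 169 181 180 160 119 116
  117 117]
 [118 118 116 116 125 159 177 172 134  70  66 114 172 183 180 156 118 117
  117 116]]
351 373 191 209 [array([ 470.1, -110.4,  103.5]), array([ 428.1, -141.2,  103.5])] [ 449.1 -125.8  103.5]
[360.9 193.5] [360.2 198.6]
```

Emit:
{"fn": "shift_gripper", "kwargs": {
  "segments": [
    [[10,-10,2],0],
    [[28,-30,4],0],
    [[50,-54,6],0],
    [[74,-80,8],0],
    [[98,-106,10],0],
    [[122,-132,12],0],
    [[144,-155,14],0],
    [[160,-172,15],0],
    [[167,-180,15],0],
    [[168,-181,15],0],
    [[168,-181,15],0],
    [[168,-181,15],0]
  ]
}}

```text
clock: 4.95
position: [539.2, 83.0, 74.1]
ee_rot: [3.068, 0.673, -0.001]
contact_force: [0.5, 0.1, -0.6]
grip_width: 0.61
finger_force: 52.3
```

```bash
python3 d.py [540.6,83.9,31.5]
```

```text
4.95 [539.2  83.   74.1] [ 3.1  0.7 -0. ]
[540.6,83.9,31.5] [ 1.6 -0.2 42.6]
```

```bash
python3 - <<'E'
from h import *
a=[vision.snapshot(n) for n in("top","side")]
cv2.imwrite("pics/m.png",np.hstack([a[0][130:290,180:340],a[1][170:330,200:360]])[:,:,::-1].repeat(2,0).repeat(2,1))
E
```

```text
(no output)
```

View pics/m.png

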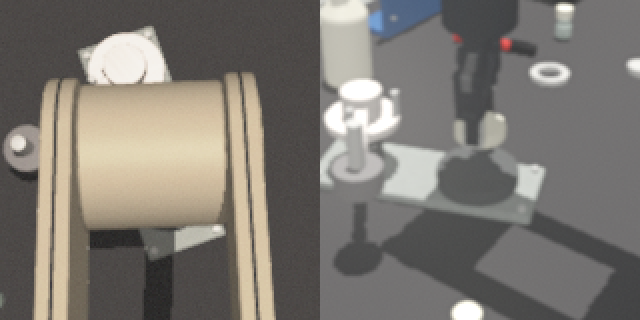

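The tile hangs over the stage (tile about (480,130), stage about (478,175) in the crop), clear of the arm, so I'll lower it gently.

Emit:
{"fn": "shift_gripper", "kwargs": {
  "segments": [
    [[1.5,0,8],0],
    [[1.5,0,20],0],
    [[1.5,0,30],0],
    [[1.5,0,37],0],
    [[1.5,0,40],0],
    [[1.5,0,42],0],
    [[1.5,0,42],0]
  ]
}}

```text
clock: 5.75
position: [540.9, 84.7, 32.1]
ee_rot: [-3.068, -0.675, 0.0]
contact_force: [-0.3, -0.9, -1.0]
grip_width: 0.604
finger_force: 52.3
```

```bash
python3 d.py [540.6,83.9,30.7]
```

```text
5.75 [540.9  84.7  32.1] [-3.1 -0.7  0. ]
[540.6,83.9,30.7] [-0.6  0.6  1.4]
```

Emit:
{"fn": "shift_gripper", "kwargs": {
  "segments": [
    [[0,0.5,1],0],
    [[0,0.5,1.5],0],
    [[0,0.5,1.5],0]
  ]
}}

```text
clock: 6.05
position: [541.3, 84.2, 31.0]
ee_rot: [3.068, 0.674, 0.001]
contact_force: [0.5, -0.4, -0.9]
grip_width: 0.606
finger_force: 52.3
```

Emit:
{"fn": "shift_gripper", "kwargs": {
  "segments": [
    [[0,0,0],0],
    [[0,0,0],0],
    [[0,0,0],0],
    [[0,0,0],0],
    [[0,0,0],0]
  ],
  "aperture": 1.0
}}

```text
clock: 6.55
position: [541.1, 84.2, 30.8]
ee_rot: [-3.068, -0.675, -0.0]
contact_force: [0.4, -0.7, -0.0]
grip_width: 1.003
finger_force: 0.0
```

Emit:
{"fn": "shift_gripper", "kwargs": {
  "segments": [
    [[0,0,-10],0],
    [[0,0,-30],0],
    [[0,0,-60],0],
    [[0,0,-90],0],
    [[0,0,-100],0]
  ]
}}

```text
clock: 7.05
position: [543.4, 84.4, 135.4]
ee_rot: [3.067, 0.674, 0.01]
contact_force: [1.2, -0.5, 0.1]
grip_width: 1.002
finger_force: 0.0
```

```bash
python3 d.py [513,-273.7,70] [513,-273.7,2]
```

```text
7.05 [543.4  84.4 135.4] [3.1 0.7 0. ]
[513,-273.7,70] [-178.2  312.1   65.1]
[513,-273.7,2] [-178.6  312.   133.1]
```

Emit:
{"fn": "shift_gripper", "kwargs": {
  "segments": [
    [[-8,14,0],0],
    [[-26,45,0],0],
    [[-48,84,5],0],
    [[-70,123,12],0],
    [[-92,161,20],0],
    [[-114,200,30],0],
    [[-136,238,40],0],
    [[-156,273,50],0],
    [[-170,298,56],0],
    [[-176,309,60],0],
    [[-177,311,60],0],
    [[-177,311,60],0]
  ]
}}

```text
clock: 8.25
position: [510.3, -271.8, 70.1]
ee_rot: [-3.067, -0.674, 0.001]
contact_force: [0.1, -0.2, 0.0]
grip_width: 1.002
finger_force: 0.0
```

```bash
python3 d.py [513,-273.7,2]
python3 - <<'E'
from h import *
np.set_printoptions(precision=1,suppress=True)
a={n:vision.snapshot(n) for n in("top","side")}
cv2.imwrite("pics/p.png",np.hstack([a["top"][130:290,180:340],a["side"][170:330,200:360]])[:,:,::-1].repeat(2,0).repeat(2,1))
for n,sd,z,r,lo in(("top",(264,225),44,22,200),("side",(279,248),44,22,228)):
  c,e=blob(cv2.cvtColor(a[n],cv2.COLOR_RGB2GRAY),sd,r,lo,255);print(n,c,e,ray(n,c,z))
E
```

```text
8.25 [ 510.3 -271.8   70.1] [-3.1 -0.7  0. ]
[513,-273.7,2] [ 1.7  3.  68.1]
top [262.8 224.6] [24.6 24.9] [540.5  84.6  44. ]
side [278.4 249.2] [15.  25.1] [538.7  86.2  44. ]
```

View pics/p.png

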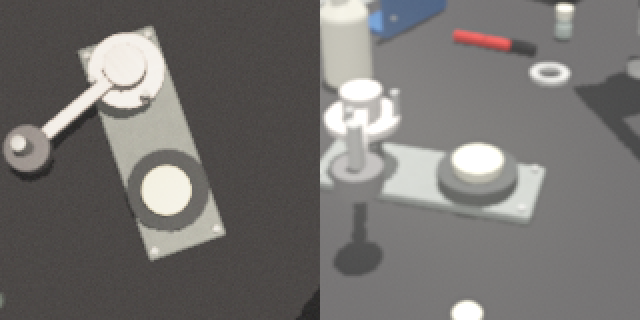

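The tile lies flat and concentric on the stage, within about 2 mm. Next is the puck.

Emit:
{"fn": "shift_gripper", "kwargs": {
  "segments": [
    [[2,3,15],0],
    [[2,3,35],0],
    [[2,3,52],0],
    [[2,3,62],0],
    [[2,3,66],0],
    [[2,3,66],0]
  ]
}}

```text
clock: 8.95
position: [513.8, -273.7, 4.1]
ee_rot: [-3.067, -0.675, 0.001]
contact_force: [-0.1, -0.7, 0.4]
grip_width: 0.998
finger_force: 0.0
```

Emit:
{"fn": "shift_gripper", "kwargs": {
  "segments": [
    [[0,0,0],0],
    [[0,0,0],0],
    [[0,0,0],0],
    [[0,0,0],0],
    [[0,0,0],0],
    [[0,0,0],0],
    [[0,0,0],0],
    [[0,0,0],0],
    [[0,0,0],0]
  ],
  "aperture": 0.0,
  "force": 50
}}

```text
clock: 9.85
position: [514.5, -274.7, 5.9]
ee_rot: [3.067, 0.674, 0.002]
contact_force: [-1.7, 0.8, 5.3]
grip_width: 0.385
finger_force: 49.1
```

Emit:
{"fn": "shift_gripper", "kwargs": {
  "segments": [
    [[0,0,-5],0],
    [[0,0,-20],0],
    [[0,0,-45],0],
    [[0,0,-75],0],
    [[0,0,-95],0],
    [[0,0,-100],0],
    [[0,0,-100],0]
  ]
}}

```text
clock: 10.55
position: [514.7, -274.7, 106.4]
ee_rot: [3.066, 0.674, 0.003]
contact_force: [-0.2, -0.2, -1.7]
grip_width: 0.382
finger_force: 49.8
```

```bash
python3 d.py [540.6,84.5,100]  [540.6,84.5,51]; python3 - <<'E'
from h import *
a=vision.snapshot("side")[130:255,310:435]
cv2.imwrite("pics/q.png",cv2.resize(a,None,fx=4,fy=4,interpolation=cv2.INTER_CUBIC)[:,:,::-1])
E
```

```text
10.55 [ 514.7 -274.7  106.4] [3.1 0.7 0. ]
[540.6,84.5,100] [ 174.2 -315.3    5.9]
[540.6,84.5,51] [ 174.1 -315.4   54.9]
```

View pics/q.png

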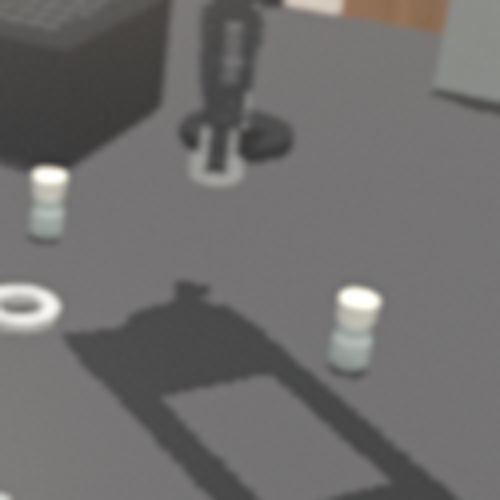

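The puck is held level at about (216,165) in the crop, and its surroundings are untouched. The tile showed the same offset between hand and view, so I'll aim the tool at (541,84.3).

Emit:
{"fn": "shift_gripper", "kwargs": {
  "segments": [
    [[8,-14,0],0],
    [[26,-47,0],0],
    [[46,-83,0],0],
    [[66,-119,0],0],
    [[86,-156,1],0],
    [[106,-192,2],0],
    [[126,-228,3],0],
    [[146,-264,4],0],
    [[160,-290,5],0],
    [[170,-308,5],0],
    [[174,-314,5],0],
    [[174,-315,5],0],
    [[174,-315,5],0],
    [[174,-315,5],0]
  ]
}}

```text
clock: 12.0
position: [539.5, 83.7, 99.5]
ee_rot: [3.069, 0.673, -0.001]
contact_force: [-0.5, -0.4, -0.2]
grip_width: 0.383
finger_force: 49.9
```

```bash
python3 d.py [541.1,84.3,52]
```

```text
12.0 [539.5  83.7  99.5] [ 3.1  0.7 -0. ]
[541.1,84.3,52] [ 1.7  0.1 47.4]
```

Emit:
{"fn": "shift_gripper", "kwargs": {
  "segments": [
    [[1.5,0,10],0],
    [[1.5,0,25],0],
    [[1.5,0,37],0],
    [[1.5,0,44],0],
    [[1.5,0,46],0],
    [[1.5,0,47],0],
    [[1.5,0,47],0]
  ]
}}

```text
clock: 12.7
position: [541.4, 85.4, 53.0]
ee_rot: [3.068, 0.675, 0.001]
contact_force: [0.3, 0.0, -0.2]
grip_width: 0.385
finger_force: 49.9
```

Emit:
{"fn": "shift_gripper", "kwargs": {
  "segments": [
    [[0,0,1],0],
    [[0,0,1],0],
    [[0,0,1],0]
  ]
}}

```text
clock: 13.0
position: [541.4, 85.4, 52.1]
ee_rot: [3.068, 0.675, 0.001]
contact_force: [-0.6, 0.2, -0.2]
grip_width: 0.38
finger_force: 49.9
```

```bash
python3 d.py [541.1,84.3,50]
```

```text
13.0 [541.4  85.4  52.1] [3.1 0.7 0. ]
[541.1,84.3,50] [-0.7  0.9  2.1]
```

Emit:
{"fn": "shift_gripper", "kwargs": {
  "segments": [
    [[0,0.5,1],0],
    [[0,0.5,1.5],0],
    [[0,0.5,2],0],
    [[0,0.5,2],0]
  ]
}}

```text
clock: 13.4
position: [541.3, 84.8, 50.0]
ee_rot: [3.068, 0.675, -0.0]
contact_force: [-2.4, -0.9, 2.3]
grip_width: 0.384
finger_force: 50.2
```

Contact is made, so I'll release and retreat.

Emit:
{"fn": "shift_gripper", "kwargs": {
  "segments": [
    [[0,0,0],0],
    [[0,0,0],0],
    [[0,0,0],0],
    [[0,0,0],0],
    [[0,0,0],0]
  ],
  "aperture": 1.0
}}

```text
clock: 13.9
position: [541.4, 84.9, 49.8]
ee_rot: [3.068, 0.675, 0.0]
contact_force: [-0.4, -0.7, -0.5]
grip_width: 1.004
finger_force: 0.0
```

Emit:
{"fn": "shift_gripper", "kwargs": {
  "segments": [
    [[0,0,-8],0],
    [[0,0,-30],0],
    [[0,0,-70],0],
    [[0,0,-115],0],
    [[0,0,-145],0],
    [[0,0,-155],0],
    [[0,0,-155],0],
    [[0,0,-155],0]
  ]
}}

```text
clock: 14.7
position: [540.7, 84.8, 203.5]
ee_rot: [-3.068, -0.674, 0.003]
contact_force: [0.4, 0.7, -0.3]
grip_width: 1.0
finger_force: 0.0
```

```bash
python3 d.py [575.7,226.2,200] [575.7,226.2,110]
```

```text
14.7 [540.7  84.8 203.5] [-3.1 -0.7  0. ]
[575.7,226.2,200] [  91.1 -113.7    3.5]
[575.7,226.2,110] [  91.2 -113.6   93.5]
```

Emit:
{"fn": "shift_gripper", "kwargs": {
  "segments": [
    [[7,-8,0],-0.08],
    [[18,-23,0],-0.22],
    [[30,-38,0],-0.36],
    [[42,-53,0],-0.5],
    [[54,-68,0],-0.64],
    [[66,-83,0],-0.78],
    [[78,-98,0],-0.92],
    [[86,-108,0],-1.06],
    [[91,-113,0],-1.2],
    [[91,-114,0],-1.34],
    [[91,-114,0],-1.48],
    [[91,-114,0],-1.62],
    [[91,-114,0],-1.76],
    [[91,-114,0],-1.87],
    [[91,-114,0],-1.87],
    [[91,-114,0],-1.87],
    [[91,-114,0],-1.87]
  ]
}}

```text
clock: 16.4
position: [575.7, 226.3, 203.7]
ee_rot: [-1.283, -2.866, 0.002]
contact_force: [0.0, -0.1, -0.6]
grip_width: 1.004
finger_force: 0.0
```

```bash
python3 d.py [575.7,226.2,110]; python3 - <<'E'
from h import *
a=[vision.snapshot(n) for n in("top","side")]; s=arm.state()
print(s["qpos"].round(2),R.from_rotvec(s["ee_rot"]).as_matrix()[:,1].round(3))
cv2.imwrite("pics/r.png",np.hstack([a[0][110:270,160:320],a[1][150:310,170:330]])[:,:,::-1].repeat(2,0).repeat(2,1))
g=cv2.cvtColor(a[1],cv2.COLOR_RGB2GRAY); print(proj("side",(539.6,85.4,56)))
E
```

```text
16.4 [575.7 226.3 203.7] [-1.3 -2.9  0. ]
[575.7,226.2,110] [-0.2  0.1 93.7]
[ 0.29  0.19  1.47  0.    1.48 -0.44] [ 0.745  0.667 -0.001]
[278.29230514 244.19023122]
```

View pics/r.png

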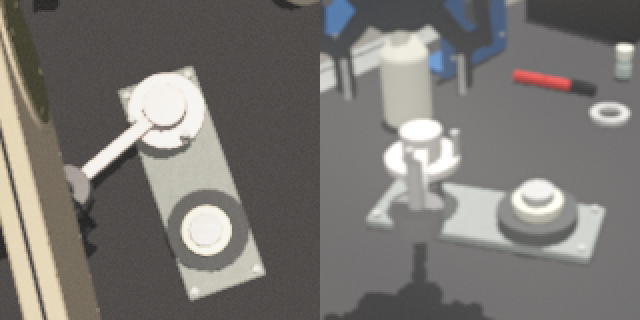

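The stack is concentric (tile and puck at about (207,230) in the crop), and the open fingers straddle the post. I'll descend and grip.

Emit:
{"fn": "shift_gripper", "kwargs": {
  "segments": [
    [[0,0,10],0],
    [[0,0,35],0],
    [[0,0,60],0],
    [[0,0,80],0],
    [[0,0,89],0],
    [[0,0,91],0],
    [[0,0,91],0]
  ]
}}

```text
clock: 17.2
position: [576.3, 226.6, 114.1]
ee_rot: [1.279, 2.869, 0.0]
contact_force: [0.8, -0.9, 0.1]
grip_width: 1.002
finger_force: 0.0
```

Emit:
{"fn": "shift_gripper", "kwargs": {
  "segments": [
    [[0,0,0],0],
    [[0,0,0],0],
    [[0,0,0],0],
    [[0,0,0],0],
    [[0,0,0],0],
    [[0,0,0],0],
    [[0,0,0],0],
    [[0,0,0],0],
    [[0,0,0],0],
    [[0,0,0],0]
  ],
  "aperture": 0.0,
  "force": 50
}}

```text
clock: 18.2
position: [575.6, 226.0, 114.3]
ee_rot: [-1.279, -2.869, 0.002]
contact_force: [-4.8, -3.6, 5.9]
grip_width: 0.169
finger_force: 48.6
```

```bash
python3 - <<'E'
from h import *
np.set_printoptions(precision=1,suppress=True)
s=arm.state(); p=s["position"]; M=R.from_rotvec(s["ee_rot"])
d=np.deg2rad(20.8); piv=np.array([541.5,83.5])+130*np.array([np.cos(d),np.sin(d)])
v=p[:2]-piv; print(piv,np.hypot(*v),np.degrees(np.arctan2(v[1],v[0])),M.as_matrix()[:,1])
for t in(.1,.2,.35,.5,.65,.8,.95,1.1,1.2,1.25):
    w=R.from_euler("z",t).apply([*v,0]); q=np.array([*(piv+w[:2]),p[2]]); print(t,M.inv().apply(q-p))
E
```

```text
[663.  129.7] 130.07539009721555 132.20230025740585 [ 0.7  0.7 -0. ]
0.1 [ -0.7 -13.    0. ]
0.2 [ -2.7 -25.8   0. ]
0.35 [ -8.1 -44.6   0.1]
0.5 [-16.2 -62.3   0.1]
0.65 [-26.9 -78.6   0.1]
0.8 [-39.9 -93.1   0.1]
0.95 [ -54.9 -105.6    0.1]
1.1 [ -71.6 -115.6    0.2]
1.2 [ -83.5 -120.9    0.2]
1.25 [ -89.6 -123.     0.2]
```

Emit:
{"fn": "shift_gripper", "kwargs": {
  "segments": [
    [[-0.2,-6.5,0],-0.05],
    [[-0.7,-13,0],-0.1],
    [[-2.7,-25.8,0],-0.2],
    [[-6,-38.4,0],-0.3],
    [[-10.5,-50.6,0],-0.4],
    [[-16.2,-62.3,0],-0.5],
    [[-23.1,-73.4,0],-0.6],
    [[-31,-83.6,0],-0.7],
    [[-39.9,-93.1,0],-0.8],
    [[-39.9,-93.1,0],-0.8],
    [[-39.9,-93.1,0],-0.8]
  ]
}}

```text
clock: 19.3
position: [531.9, 135.2, 114.2]
ee_rot: [-0.061, -3.138, -0.002]
contact_force: [-11.2, 4.0, 8.9]
grip_width: 0.167
finger_force: 49.9
```

```bash
python3 - <<'E'
from h import *
np.set_printoptions(precision=1,suppress=True)
s=arm.state(); p=s["position"]; M=R.from_rotvec(s["ee_rot"]); piv=np.array([663.,129.7]); v=p[:2]-piv
a=np.arctan2(v[1],v[0])%(2*np.pi); print(np.hypot(*v),"theta",a-np.deg2rad(132.0),"yaw y",np.degrees(np.arctan2(*M.as_matrix()[1::-1,1])))
for t in(.9,1.,1.1,1.15,1.2,1.22,1.25):
    b=np.deg2rad(132)+t; q=np.array([*(piv+130*np.array([np.cos(b),np.sin(b)])),p[2]]); print(t,M.inv().apply(q-p))
E
```

```text
131.21024469672307 theta 0.7954867911959465 yaw y 87.77481819030078
0.9 [ -1.9 -13.6  -0. ]
1.0 [ -3.8 -26.4  -0. ]
1.1 [ -7.1 -39.   -0.1]
1.15 [ -9.1 -45.2  -0.1]
1.2 [-11.5 -51.2  -0.1]
1.22 [-12.6 -53.6  -0.1]
1.25 [-14.2 -57.1  -0.1]
```

Emit:
{"fn": "shift_gripper", "kwargs": {
  "segments": [
    [[0.5,-6.5,0],-0.05],
    [[0,-13.5,0],-0.1],
    [[-1,-20,0],-0.15],
    [[-2,-26.5,0],-0.2],
    [[-3.5,-33,0],-0.25],
    [[-5,-39,0],-0.3],
    [[-7,-45,0],-0.35],
    [[-9,-50,0],-0.39],
    [[-9,-50,0],-0.39],
    [[-9,-50,0],-0.39]
  ]
}}

```text
clock: 20.3
position: [539.1, 84.5, 114.2]
ee_rot: [0.548, -3.09, -0.002]
contact_force: [-10.6, 1.6, 10.4]
grip_width: 0.169
finger_force: 50.0
```

```bash
python3 - <<'E'
from h import *
np.set_printoptions(precision=1,suppress=True)
s=arm.state(); p=s["position"]; M=R.from_rotvec(s["ee_rot"]); piv=np.array([663.,129.7]); v=p[:2]-piv
a=np.arctan2(v[1],v[0])%(2*np.pi); print(np.hypot(*v),"theta",a-np.deg2rad(132.0),"force tool axes",M.inv().apply(s["contact_force"]))
E
```

```text
131.86896883558626 theta 1.187225276481716 force tool axes [  9.4   5.2 -10.4]
```

Emit:
{"fn": "shift_gripper", "kwargs": {
  "segments": [
    [[0.5,-1,0],-0.01],
    [[1,-2.5,0],-0.01],
    [[1,-2.5,0],-0.01],
    [[1,-2.5,0],-0.01],
    [[1,-2.5,0],-0.01]
  ]
}}

```text
clock: 20.8
position: [539.8, 82.5, 114.3]
ee_rot: [0.565, -3.089, -0.002]
contact_force: [-6.1, 4.0, 6.4]
grip_width: 0.172
finger_force: 49.6
```

```bash
python3 - <<'E'
from h import *
np.set_printoptions(precision=1,suppress=True)
a=[vision.snapshot(n) for n in("top","side")]
s=arm.state(); p=s["position"]; M=R.from_rotvec(s["ee_rot"]); v=p[:2]-[663.,129.7]
b=np.arctan2(v[1],v[0])%(2*np.pi); print(np.hypot(*v),"theta",b-np.deg2rad(132.0),M.inv().apply(s["contact_force"]))
cv2.imwrite("pics/s.png",np.hstack([a[0][110:270,160:320],a[1][150:310,170:330]])[:,:,::-1].repeat(2,0).repeat(2,1))
E
```

```text
131.90116639681952 theta 1.2038439019014007 [ 4.7  6.1 -6.5]
```

View pics/s.png

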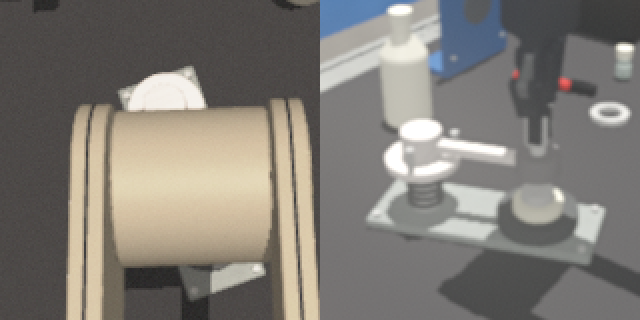

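The lamp head now stands over the stack, which is still in place at about (538,205) in the crop. I'll press a bit further until the stop shows in the force.

Emit:
{"fn": "shift_gripper", "kwargs": {
  "segments": [
    [[0.3,-1,0],0],
    [[0.5,-2,0],0],
    [[0.5,-3,0],0],
    [[0.5,-3,0],0],
    [[0.5,-3,0],0],
    [[0.5,-3,0],0]
  ]
}}

```text
clock: 21.5
position: [540.3, 81.2, 114.3]
ee_rot: [0.566, -3.089, -0.006]
contact_force: [-6.0, 11.5, 6.2]
grip_width: 0.168
finger_force: 49.8
```

```bash
python3 - <<'E'
from h import *
s=arm.state(); p=s["position"]; M=R.from_rotvec(s["ee_rot"]); v=p[:2]-[663.,129.7]
b=np.arctan2(v[1],v[0])%(2*np.pi); print(np.hypot(*v),"theta",b-np.deg2rad(132.0),M.inv().apply(s["contact_force"]).round(1))
E
```

```text
131.92250420556087 theta 1.213967649635578 [ 1.5 12.9 -6.1]
```

The tangential force rose to 12.9 N, about twice the spring's, so the arm is against its end stop. I'll hold it still and hand in.

Emit:
{"fn": "shift_gripper", "kwargs": {
  "segments": [
    [[0,0,0],0],
    [[0,0,0],0],
    [[0,0,0],0],
    [[0,0,0],0],
    [[0,0,0],0],
    [[0,0,0],0]
  ]
}}

```text
clock: 22.1
position: [540.3, 81.2, 114.3]
ee_rot: [0.566, -3.089, -0.006]
contact_force: [-6.2, 11.3, 5.6]
grip_width: 0.169
finger_force: 49.8
```

```bash
python3 -c "
from workcell import arm, vision, workorder
print(workorder.close_job())"
```

```text
the job is handed in; nothing more can be done
None
```

I handed the job in at about 22 s with the ceramic and metal discs centred on the stage to within about 2 mm by camera and the lamp arm held against its end stop with about 13 N; no verdict was returned.

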